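# Clear the drip tray and hold the bath brush over it to drip

## Task

First clear the steel drip tray: put the round pumice stone into the round dish and the oblong soap bar into the oblong basket, each lying flat on the bottom. Then draw the bath brush (not the nail file) out of its leaning sleeve in the chrome caddy, turn it level with its bristles facing down, and hold its head still over the empty tray, raised at least 12 cm above it. Finish while still holding the brush there, and leave everything else where it stands.

Things in the scene. Friction and masses are not known exactly. Their poses are not given: they have to be found in the camera images.
- tray: Fixed flat stainless drip tray, 160 x 220 mm (its x by its y), floor 4 mm and rim 9 mm above the ledge. Origin: centre of its underside; z up. The pumice and the soap start on it, 50 mm either side of its centre along its y axis, either one on either side.
- pumice: Loose round grey pumice stone, a puck 62 mm across and 30 mm high, about 60 g, rounded edges. Origin: centre of its underside; z up along its axis.
- soap: Loose oblong white soap bar (rigid), 85 x 48 x 26 mm (its x, y, z), about 100 g. Origin: centre of its underside; z up. It starts turned a little on the tray.
- dish: Fixed low round white ceramic dish, 132 mm across its rim and 24 mm high; inner floor 5 mm above its origin, about 112 mm across; wall 4 mm. Origin: centre of its underside. Dish and basket stand one nearer, one farther on the robot's right, either way round.
- basket: Fixed low oblong steel basket, 115 x 145 mm outside (its x by its y), 24 mm high, wall and floor 4 mm. Origin: centre of its underside; z up.
- caddy: Fixed chrome caddy tier on the robot's left: base plate 150 x 230 mm, wire rim 38 mm high, two equal leaning sleeves 100 mm apart along its y, one holding the brush, the other the nail file, either way round. Origin: underside of the base plate, midway between the sleeves; the brush and file origins start at its x 0, y +50 or -50 mm, z 100 mm. Its x points away from the robot, z up.
- sleeve_left (a point): Centre of the mouth of the caddy's +y sleeve. Both sleeves are rectangular tubes, 62 mm deep and 2 to 4 mm wider than the handle inside; the axis rises 0.70 rad (40 degrees) above level towards the caddy's -x, the side facing the robot. From the mouth on, a flat 9 mm wide bar 70 mm long runs under the bare handle as a rest.
- sleeve_right (a point): Centre of the mouth of the caddy's -y sleeve, the same as the other.
- brush: Loose grey silicone bath brush, 203 mm long, 80 g, flat handle 18 mm wide (its y), 12 mm thick (its z). Origin: on the handle axis near the balance point, where to grip: 42 mm of bare handle to the sleeve mouth (+x), 35 mm to the head (-x). It starts with the head up towards the robot, x pointing down along the sleeve, bristles (-z side) underneath. Level, bristles down: its z is up.
- brush_head (a point): Centre of the brush head, 68 mm along the brush's -x from its origin. The head is 66 x 36 mm and 10 mm thick; its rubber bristles reach 16 mm below the handle axis on the -z side.
- brush_butt (a point): Butt end of the brush handle, 102 mm along the brush's +x from its origin; it starts on the sleeve's floor, 60 mm inside the mouth.
- file: Bystander: steel nail file in the other sleeve, the same handle as the brush (18 x 12 mm) but ending in a narrow thin 14 mm blade instead of the broad head; 208 mm long. Origin on its handle axis as for the brush.
- pump_bottle: Bystander: white pump bottle, 60 mm across, 149 mm high, standing on the other caddy tier (floor 60 mm high) at the far side. Origin: centre of its underside.
- rinse_bottle: Bystander: white bottle 56 mm across, 150 mm high, on the same far tier. Origin: centre of its underside.
- shampoo: Bystander: grey bottle 60 mm across, 190 mm high, at the far side behind the caddy. Origin: centre of its underside.
- cream_jar: Bystander: small glass jar 52 mm across, 50 mm high, just beyond the drip tray. Origin: centre of its underside.
- tumbler: Bystander: clear cup 70 mm across, 90 mm high, on the right beyond the dish and basket. Origin: centre of its underside.
- tin: Bystander: flat round aluminium tin 64 mm across, 25 mm high, on the near side of the tray. Origin: centre of its underside.

How it is judged:
By the outcome, as a careful person would: the job done as asked, in the order asked, and still so for the second after the job is handed in, while the arm keeps its last pose, push and grip.
It also fails if it takes over 70 s, if anything falls off the work surface, if the arm or the gripper's body presses on something with over 40 N, if the wrist force passes 120 N, or if a joint passes its speed limit or range.

## Robot

A 6-joint arm with a two-finger parallel gripper is mounted at the origin on the work surface. World frame = base frame: x ahead of the robot, y to its left, z up, the work surface at z = 0. Lengths are in mm, angles in rad, forces in N, time in s.
With the tool pointing down it reaches from about 350 to 875 mm from the base axis. Payload 4.2 kg.
Tool frame: the origin (TCP) lies midway between the tips of the shut fingers; the grasp point (between the pads) lies 19 mm behind it; x points along the fingers, y is the direction in which the jaws open and shut, and the axes are right-handed (so a half turn about x gives the same grasp; the last joint's range is limited). The gripper opens to 85 mm and grips with 20 to 120 N. Pads are 22 mm wide; open, the fingers measure 114 mm over their backs; the gripper's body (76 mm by 85 mm) begins 54 mm behind the grasp point. The pads swing forward as they close: fully open they stand 13 mm farther back than shut.
Start: joints at [1.392, 0.385, 0.008, 0, -1.194, -0.259], TCP at [264.934, 566.047, 231.312] pointing down, gripper open.
Joint ranges: [-3.14, 3.14], [-1.21, 2.06], [-1.07, 1.41], [-3.16, 2.05], [-2.99, -0.16], [-3.1, 3.1]. Speed limits (rad/s): [2.79, 2.79, 3.14, 3.14, 3.14, 3.14].

## Interface

Orientations are given as a unit quaternion [x, y, z, w].
In Python, from bench import readout, imaging, arm gives the robot as it stands.
- The arm moves only by the tool arm_command, never from a script. Its argument "increments" is a list of rows, each a list of 3 entries, a list of its own where there are three numbers: the turn, a rotation vector about the world's x, y, z in degrees, then the shift along the world's x, y, z in mm, then the closure, from 0 (fully open) to 1 (shut). In form: [[[ax, ay, az], [tx, ty, tz], fingers], ...]. A call has exactly 5 rows; each row is the pose to reach, as a shift and turn from the pose measured when the call began; what a row does not reach only later rows make up. A row lasts 1/10 s, in which the tool goes at most 50 mm and 8.59 degrees, less where a joint would pass 70% of its speed; a pose out of reach is approached as far as the arm can. A call with a gripper value outside its range is refused whole. The fingers move at their own pace and stop on an object; the grip force is fixed at half the most. Time passes only in rows, so rows that repeat a pose let the fingers close, or fill a call up. It gives the time, the measured TCP pose, the force and the opening at its end, in the units of the state.
- readout.read_state(): the state, without advancing time (a new reading comes with each control period).
- imaging.get_image(name): name is "scene" or "top"; returns (picture, depth): 480x640x3 uint8, blue, green, red; 480x640 float32, mm along the optical axis (not along the pixel's ray), 0 where there is no reading.
- imaging.camera_info(name): a dict with "vfov" (degrees; the focal length in pixels is half the picture's height over the tangent of half this angle, whatever the lens; pixels are square), "cx", "cy" (the principal point, pixels), "eye" and "rotation" of the camera in the world. Camera axes: x right, y down, z forward; pixel columns grow to the right and rows downward; lengths in mm; the calibration is good to about 2 mm. A picture is of the moment at which its call begins. camera_info takes no time and is no camera call.
- arm.job_done(): hands the job in, once; it reports no verdict.
The state is a dict: "clock": time; "joints": joint angles; "joint_vel": joint speeds; "joint_efforts": joint torques, N m; "position": TCP position; "ee_rot": TCP orientation; "contact_force": force on the tool from outside, world axes, zero at the start; "wrist_torque": the same for the moment, N m; "gripper_width": finger opening in mm.
Only numpy, scipy, OpenCV 4.12 (cv2) and the standard library are available. Lean on these libraries where they do the work, as an engineer would, in place of code of your own. Each camera call takes 0.05 s, during which the arm holds its last target. There are 200 camera calls.

## Working session

There is one attempt and no reset: what is moved stays moved. The work goes in short steps, Python scripts to look and compute and a tool call to move; the robot and the scene stay as the last step left them, time stands still between calls to the robot, and variables do not carry over. Pictures are saved under pics/ and viewed, about 8 in all and at most 12, crops included, and the job is handed in when it is done.

Besides the shell and the picture viewer there is one more tool, called as name(argument=value, ...), one argument or row to a line, values as JSON. arm_command: Moves the arm, as the interface text tells. Its arguments: {"type":"object","properties":{"increments":{"type":"array","items":{"type":"array"}}},"required":["increments"]}

```bash
mkdir -p pics; ls
python3 - <<'E'
from bench import readout, imaging, arm
import cv2, numpy as np
for n in("scene","top"):
    i=imaging.camera_info(n);print(i)
    p,d=imaging.get_image(n);cv2.imwrite(f"pics/{n}0.png",p);np.savez(f"pics/{n}0.npz",p=p,d=d)
s=readout.read_state();print({k:np.round(v,3).tolist() for k,v in s.items()})
E
```

```text
pics
{'vfov': 47.87258427413265, 'cx': 321.8160747757594, 'cy': 237.6415392452641, 'eye': array([1279.23918771,  -70.29577054, 1327.13234812]), 'rotation': array([ 0.70944809,  0.65514864, -0.18034877, -0.18691704])}
{'vfov': 51.542966508414565, 'cx': 322.88443672908, 'cy': 239.0797862961064, 'eye': array([ 457.03258583,  -35.91137032, 1192.8761666 ]), 'rotation': array([ 0.71378006, -0.69872755,  0.03046234, -0.03701186])}
{'clock': 0.1, 'joints': [1.392, 0.385, 0.007, -0.0, -1.194, -0.259], 'joint_vel': [-0.001, -0.001, 0.005, 0.001, 0.0, 0.001], 'joint_efforts': [0.0, -39.332, 18.893, 4.198, -0.003, 0.0], 'position': [264.737, 565.596, 230.324], 'ee_rot': [-0.69, 0.154, 0.69, 0.153], 'contact_force': [-1.14, -0.304, 0.531], 'wrist_torque': [-0.004, 0.031, 0.026], 'gripper_width': 85.564}
```

View pics/top0.png

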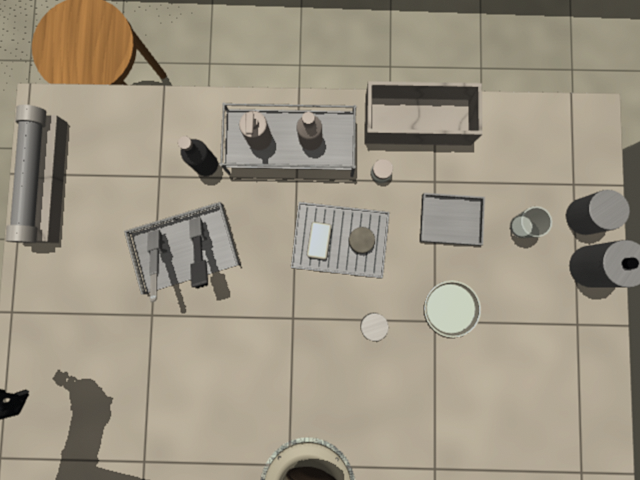

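View pics/scene0.png

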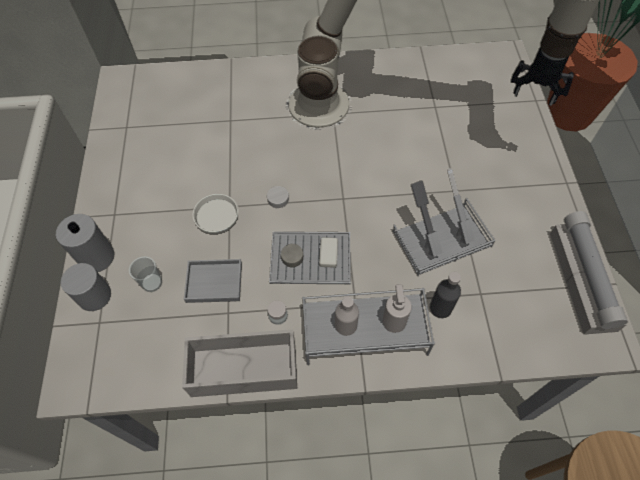

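The top view shows soap (319,240) and pumice (362,240) on the tray, basket (452,219), dish (452,309), the brush at (198,250), the file at (153,260), and the tin at (374,327). The scene view agrees.

```bash
cat > h.py <<'E'
from bench import readout, imaging, arm
import cv2, numpy as np
from scipy.spatial.transform import Rotation as R
def cloud(n,p=None,d=None):
    if p is None: p,d=imaging.get_image(n)
    i=imaging.camera_info(n); f=240/np.tan(np.radians(i["vfov"]/2))
    v,u=np.mgrid[:480,:640]
    c=np.stack([(u-i["cx"])/f*d,(v-i["cy"])/f*d,d],-1)
    return p,R.from_quat(i["rotation"]).apply(c.reshape(-1,3)).reshape(480,640,3)+i["eye"]
def proj(n,X):
    i=imaging.camera_info(n); f=240/np.tan(np.radians(i["vfov"]/2))
    c=R.from_quat(i["rotation"]).inv().apply(np.atleast_2d(X)-i["eye"])
    return c[:,:2]/c[:,2:]*f+[i["cx"],i["cy"]]
def rect(P):
    (c,s,a)=cv2.minAreaRect(P[:,:2].astype(np.float32)); return np.round(c,1),np.round(s,1),round(a,1)
E
python3 - <<'E'
from h import *
C={}
for n in("top","scene"):
    z=np.load(f"pics/{n}0.npz"); p,C[n]=cloud(n,z['p'],z['d'])
t=C["top"]
for nm,(u,v) in dict(soap=(319,240),pum=(362,240),dish=(452,309),bask=(452,219),brush=(199,278),file=(153,290),tab=(250,350)).items(): print(nm,np.round(t[v,u],1))
def box(n,u0,u1,v0,v1,z0,z1):
    P=C[n][v0:v1,u0:u1].reshape(-1,3); return P[(P[:,2]>z0)&(P[:,2]<z1)]
print("soap",rect(box("top",300,341,210,270,20,45)))
print("pum",rect(box("top",345,385,215,265,20,45)))
print("dish",rect(box("top",415,490,275,345,14,40)))
print("bask",rect(box("top",415,490,188,252,14,40)))
for n,b in(("top",(180,222,215,295)),("top",(135,180,225,303))):
    P=box(n,*b,45,400); 
    print(n,b,len(P)); 
    for z in range(50,190,15):
        q=P[abs(P[:,2]-z)<7.5]
        if len(q): print(z,len(q),np.round(q.mean(0),1),np.round(np.ptp(q,0),1))
for n in C: print(n,[np.round(x,1) for x in [np.median(C[n][C[n][...,2]<8][:,2])]])
p=np.load("pics/scene0.npz")['p'][160:290,380:510]; q=np.load("pics/top0.npz")['p'][195:310,115:245]
cv2.imwrite("pics/c1.png",np.hstack([cv2.resize(p,(400,400),interpolation=2),cv2.resize(q,(400,400),interpolation=2)]))
E
```

```text
soap [566.1 -14.8  28.3]
pum [ 567.7 -115.5   33.7]
dish [ 411.1 -331.8    7.5]
bask [ 625.4 -332.6    6.8]
brush [469.3 229.3 163.2]
file [442.3 327.8 150.5]
tab [304.7 142.4   3. ]
soap (array([565.1, -13.2]), array([47.8, 84.7]), 82.6)
pum (array([ 568.1, -113.4]), array([59.8, 60.2]), 45.7)
dish (array([ 411.9, -327.8]), array([130.3, 129.5]), 44.4)
bask (array([ 623.8, -329.1]), array([146. , 116.2]), 87.1)
top (180, 222, 215, 295) 914
50 78 [597.7 272.5  51.3] [37.9 35.  11.7]
65 108 [578.7 266.7  65.4] [45.1 36.  14.5]
80 119 [563.8 262.8  79.3] [41.9 32.4 14.8]
95 58 [542.6 255.   95.2] [23.6 21.8 14.6]
110 69 [525.7 249.7 109.6] [29.1 24.4 14.6]
125 73 [508.3 243.5 126. ] [26.8 33.9 14.6]
140 134 [492.  238.4 140.4] [48.8 41.4 14.8]
155 158 [471.9 231.9 154.6] [42.3 38.5 14.9]
170 117 [460.7 228.7 166.7] [21.1 32.7 10.8]
top (135, 180, 225, 303) 689
50 90 [564.9 366.3  51.4] [35.4 37.2 12.4]
65 107 [547.6 359.9  66. ] [37.3 38.3 14.8]
80 119 [531.8 357.1  79.4] [34.7 30.1 14.9]
95 65 [510.8 348.1  94.6] [36.  22.9 14.7]
110 72 [494.6 345.1 109.7] [32.9 23.  14.4]
125 83 [475.9 338.8 123.8] [28.3 20.8 14.5]
140 59 [455.3 331.7 140.5] [21.3 16.8 14.3]
155 56 [437.8 326.1 155.2] [22.8 18.2 14.8]
170 38 [424.9 322.1 167.6] [16.5 15.5 10.3]
top [np.float64(0.2)]
scene [np.float64(-3.7)]
```

View pics/c1.png

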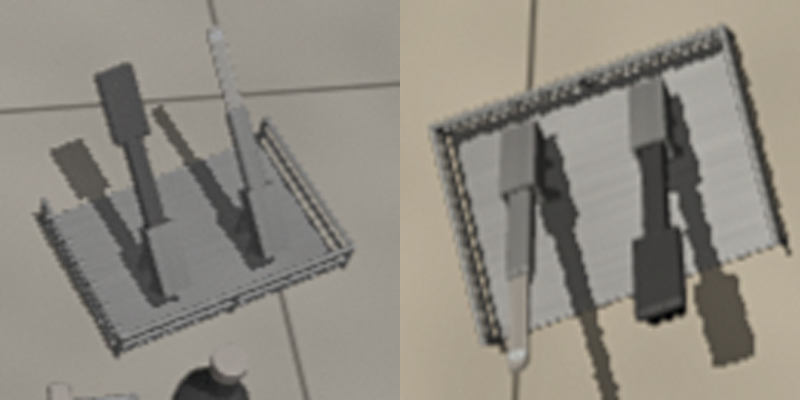

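The crop confirms the brush (broad dark head) is in the right (-y) sleeve and the file in the left. Next I work out the current tool axes and the turns needed.

```bash
cat >> h.py <<'E'
def tool(down,jaw):
    x=np.array(down,float);x/=np.linalg.norm(x);y=np.array(jaw,float);y-=x*(x@y);y/=np.linalg.norm(y)
    return R.from_matrix(np.stack([x,y,np.cross(x,y)],1))
def delta(T,pos):
    s=readout.read_state(); q=R.from_quat(s["ee_rot"])
    print("turn",np.round((T*q.inv()).as_rotvec(degrees=True),1),"shift",np.round(np.array(pos)-s["position"],1),"pos",np.round(s["position"],1),"w",round(s["gripper_width"],1),"F",np.round(s["contact_force"],1),"t",round(s["clock"],2),"j",np.round(s["joints"],2))
def jw(a): a=np.radians(a); return [np.cos(a),np.sin(a),0]
E
python3 - <<'E'
from h import *
q=R.from_quat(readout.read_state()["ee_rot"]).as_matrix();print(np.round(q,3))
for a in(82.6,-97.4): delta(tool([0,0,-1],jw(a)),[565,-13,100])
E
```

```text
[[-0.001 -0.424 -0.906]
 [-0.002 -0.906  0.424]
 [-1.     0.002 -0.   ]]
turn [  -0.    -0.2 -162.3] shift [ 300.3 -578.6 -130.3] pos [264.7 565.6 230.3] w 85.6 F [-1.1 -0.3  0.5] t 0.1 j [ 1.39  0.39  0.01 -0.   -1.19 -0.26]
turn [ 0.1 -0.  17.7] shift [ 300.3 -578.6 -130.3] pos [264.7 565.6 230.3] w 85.6 F [-1.1 -0.3  0.5] t 0.1 j [ 1.39  0.39  0.01 -0.   -1.19 -0.26]
```

arm_command(
  increments=[
    [[0,0,3.5],[23,-44,0],0],
    [[0,0,7],[46,-88,0],0],
    [[0,0,11],[69,-132,0],0],
    [[0,0,14],[92,-176,0],0],
    [[0,0,17.7],[115,-222,0],0],
  ],
)

```text
clock: 0.6
position: [379.4, 342.9, 230.0]
ee_rot: [-0.706, 0.045, 0.706, 0.044]
contact_force: [1.0, -0.1, -0.2]
gripper_width: 85.8
```

arm_command(
  increments=[
    [[0,0,0],[23,-44,0],0],
    [[0,0,0],[46,-88,0],0],
    [[0,0,0],[69,-132,0],0],
    [[0,0,0],[92,-176,0],0],
    [[0,0,0],[115,-222,0],0],
  ],
)

```text
clock: 1.1
position: [493.9, 120.7, 229.9]
ee_rot: [-0.706, 0.045, 0.706, 0.044]
contact_force: [1.2, 0.3, -0.7]
gripper_width: 85.4
```

```bash
python3 -c "
from h import *
delta(tool([0,0,-1],jw(-97.4)),[565,-13,60])"
```

```text
turn [ 0.1 -0.  -0.2] shift [  71.1 -133.7 -169.9] pos [493.9 120.7 229.9] w 85.4 F [ 1.2  0.3 -0.7] t 1.1 j [ 0.56  0.19 -0.27  0.   -1.11  0.88]
```

arm_command(
  increments=[
    [[0,0,0],[24,-45,-10],0.1],
    [[0,0,0],[48,-90,-30],0.2],
    [[0,0,0],[71,-130,-60],0.2],
    [[0,0,0],[71,-134,-110],0.2],
    [[0,0,0],[71,-134,-158],0.2],
  ],
)

```text
clock: 1.6
position: [565.9, -15.1, 77.5]
ee_rot: [0.706, -0.046, -0.705, -0.045]
contact_force: [0.8, 0.1, -1.4]
gripper_width: 68.2
```

arm_command(
  increments=[
    [[0,0,0],[0,0,-20],0.2],
    [[0,0,0],[0,0,-40],0.2],
    [[0,0,0],[0,0,-58],0.2],
    [[0,0,0],[0,0,-58],0.2],
    [[0,0,0],[0,0,-58],0.4],
  ],
)

```text
clock: 2.1
position: [565.9, -15.2, 19.4]
ee_rot: [0.706, -0.046, -0.705, -0.045]
contact_force: [0.6, 0.7, 0.7]
gripper_width: 55.4
```

```bash
python3 -c "
from h import *
delta(tool([0,0,-1],jw(-97.4)),[565,-13,13])
p,c=cloud('top')
cv2.imwrite('pics/a1.png',cv2.resize(p[190:290,270:410],(700,500)))"
```

```text
turn [ 0.1  0.1 -0. ] shift [-0.9  2.2 -6.4] pos [565.9 -15.2  19.4] w 55.4 F [0.6 0.7 0.7] t 2.1 j [ 0.26  0.52 -0.38  0.   -0.66  1.18]
```

View pics/a1.png

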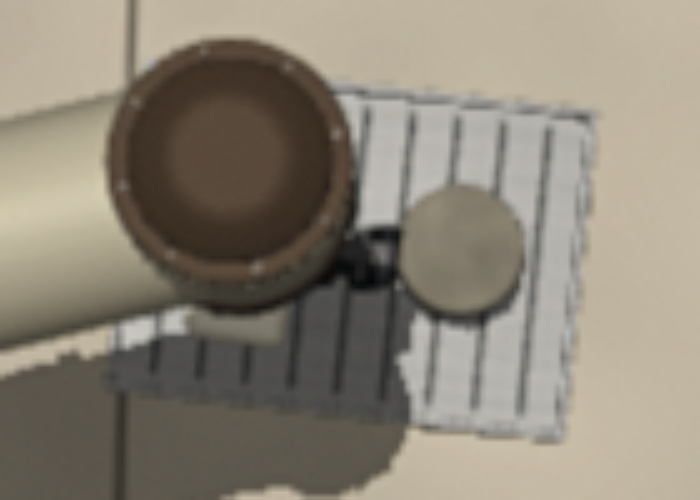

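The arm is over the soap with its fingers straddling it, and the pumice is clear. I lower 6 mm and close.

arm_command(
  increments=[
    [[0,0,0],[-1,2,-5],0.38],
    [[0,0,0],[-1,2,-5],0.7],
    [[0,0,0],[-1,2,-5],0.7],
    [[0,0,0],[-1,2,-5],0.7],
    [[0,0,0],[-1,2,-5],0.7],
  ],
)

```text
clock: 2.65
position: [566.0, -12.6, 16.1]
ee_rot: [0.707, -0.046, -0.704, -0.045]
contact_force: [-1.7, 1.4, 4.9]
gripper_width: 46.1
```

arm_command(
  increments=[
    [[0,0,0],[0,0,0],0.7],
    [[0,0,0],[0,0,20],0.7],
    [[0,0,0],[0,0,50],0.7],
    [[0,0,0],[0,0,80],0.7],
    [[0,0,0],[0,0,80],0.7],
  ],
)

```text
clock: 3.15
position: [568.6, -12.4, 100.0]
ee_rot: [0.71, -0.045, -0.701, -0.045]
contact_force: [0.3, -0.3, -0.6]
gripper_width: 46.5
```

```bash
python3 -c "
from h import *
delta(tool([0,0,-1],jw(-92.9)),[623.8,-329,100])"
```

```text
turn [-0.   0.7  4.4] shift [  55.2 -316.6    0. ] pos [568.6 -12.4 100. ] w 46.5 F [ 0.3 -0.3 -0.6] t 3.15 j [ 0.26  0.41 -0.32  0.   -0.83  1.17]
```

arm_command(
  increments=[
    [[0,0,1],[8,-47,0],0.7],
    [[0,0,2],[16,-94,0],0.7],
    [[0,0.4,3],[24,-141,0],0.7],
    [[0,0.7,4.4],[32,-188,0],0.7],
    [[0,0.7,4.4],[40,-235,0],0.7],
  ],
)

```text
clock: 3.65
position: [607.9, -249.0, 98.3]
ee_rot: [-0.706, 0.018, 0.708, 0.018]
contact_force: [0.1, 0.1, -0.9]
gripper_width: 46.6
```

arm_command(
  increments=[
    [[0,0,0],[8,-45,0],0.7],
    [[0,0,0],[15,-82,0],0.7],
    [[0,0,0],[15,-82,-20],0.7],
    [[0,0,0],[15,-82,-50],0.7],
    [[0,0,0],[15,-82,-50],0.7],
  ],
)

```text
clock: 4.15
position: [618.4, -330.0, 41.4]
ee_rot: [-0.702, 0.017, 0.712, 0.021]
contact_force: [-1.0, 1.3, -2.4]
gripper_width: 46.6
```

```bash
python3 -c "
from h import *
delta(tool([0,0,-1],jw(-92.9)),[623.8,-329,17])
p,c=cloud('scene')
cv2.imwrite('pics/a2.png',cv2.resize(p[160:320,100:300],(750,600)))"
```

```text
turn [-0.4 -0.8  0.2] shift [  5.4   1.  -24.4] pos [ 618.4 -330.    41.4] w 46.6 F [-1.   1.3 -2.4] t 4.15 j [-0.26  0.68  0.02 -0.   -0.92  1.78]
```

View pics/a2.png

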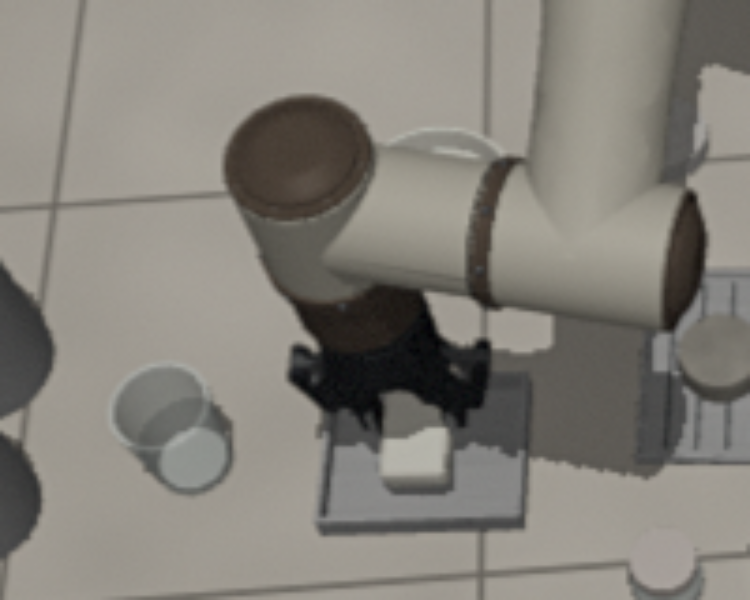

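Soap is held level over the basket (image 415,455). I lower, release and rise.

arm_command(
  increments=[
    [[-0.4,-0.8,0],[5,1,-12],0.7],
    [[-0.4,-0.8,0],[5,1,-22],0.7],
    [[-0.4,-0.8,0],[5,1,-24],0.7],
    [[-0.4,-0.8,0],[5,1,-24],0.45],
    [[-0.4,-0.8,0],[5,1,-24],0.25],
  ],
)

```text
clock: 4.7
position: [625.9, -329.7, 21.5]
ee_rot: [0.709, -0.02, -0.705, -0.017]
contact_force: [0.2, 0.6, 0.8]
gripper_width: 59.8
```

arm_command(
  increments=[
    [[0,0,0],[0,0,0],0.2],
    [[0,0,0],[0,0,0],0.2],
    [[0,0,0],[0,0,30],0.1],
    [[0,0,0],[0,0,70],0],
    [[0,0,0],[0,0,90],0],
  ],
)

```text
clock: 5.2
position: [627.7, -330.6, 116.0]
ee_rot: [0.711, -0.02, -0.703, -0.016]
contact_force: [-0.2, 0.5, 0.8]
gripper_width: 85.3
```

```bash
python3 -c "
from h import *
delta(tool([0,0,-1],jw(-95)),[568,-113.5,80])"
```

```text
turn [ 0.4  0.6 -2.1] shift [-59.7 217.1 -36. ] pos [ 627.7 -330.6  116. ] w 85.3 F [-0.2  0.5  0.8] t 5.2 j [-0.26  0.61  0.08  0.   -1.03  1.77]
```

arm_command(
  increments=[
    [[0,0,0],[-13,47,0],0],
    [[0.2,0.3,-1],[-26,95,0],0],
    [[0.4,0.6,-2],[-39,142,0],0],
    [[0.4,0.6,-2.1],[-52,190,-10],0],
    [[0.4,0.6,-2.1],[-60,217,-36],0],
  ],
)

```text
clock: 5.7
position: [569.0, -111.0, 83.1]
ee_rot: [0.709, -0.03, -0.704, -0.03]
contact_force: [2.0, -0.5, -0.3]
gripper_width: 85.5
```

```bash
python3 -c "
from h import *
delta(tool([0,0,-1],jw(-95)),[568,-113.5,18])
p,c=cloud('scene'); cv2.imwrite('pics/a3.png',p)
m=(c[...,0]>560)&(c[...,0]<690)&(c[...,1]>-400)&(c[...,1]<-255)&(p.min(2)>175)&(c[...,2]<45)
print(m.sum(),rect(c[m]) if m.sum()>5 else '', np.percentile(c[m][:,2],[10,50,90]) if m.sum()>5 else '')
p,c=cloud('top')
m=(c[...,0]>575)&(c[...,0]<675)&(c[...,1]>-390)&(c[...,1]<-265)&(c[...,2]>18)&(c[...,2]<50)
print(m.sum(),rect(c[m]) if m.sum()>5 else '', np.percentile(c[m][:,2],[10,50,90]) if m.sum()>5 else '')
"
```

```text
turn [-0.   0.5 -0.1] shift [ -1.   -2.5 -65.1] pos [ 569.  -111.    83.1] w 85.5 F [ 2.  -0.5 -0.3] t 5.7 j [ 0.09  0.45 -0.3   0.   -0.81  1.4 ]
0  
744 (array([ 629.2, -344.5]), array([81.9, 95.6]), 86.8) [25.9264183  30.12248296 33.31885269]
```

arm_command(
  increments=[
    [[0,0.5,0],[-1,-2.5,-20],0],
    [[0,0.5,0],[-1,-2.5,-45],0],
    [[0,0.5,0],[-1,-2.5,-65],0.05],
    [[0,0.5,0],[-1,-2.5,-65],0.3],
    [[0,0.5,0],[-1,-2.5,-65],0.5],
  ],
)

```text
clock: 6.3
position: [564.0, -113.5, 13.9]
ee_rot: [-0.702, 0.03, 0.711, 0.029]
contact_force: [0.6, -0.0, 0.0]
gripper_width: 59.5
```

arm_command(
  increments=[
    [[0,0,0],[0,0,0],0.6],
    [[0,0,0],[0,0,0],0.6],
    [[0,0,0],[0,0,10],0.6],
    [[0,0,0],[0,0,40],0.6],
    [[0,0,0],[0,0,70],0.6],
  ],
)

```text
clock: 6.8
position: [563.7, -113.6, 85.3]
ee_rot: [-0.701, 0.03, 0.712, 0.029]
contact_force: [0.7, -0.3, -1.3]
gripper_width: 59.6
```

```bash
python3 -c "
from h import *
delta(tool([0,0,-1],jw(-95)),[412,-328,90])"
```

```text
turn [ 0.  -0.8 -0.2] shift [-151.7 -214.4    4.7] pos [ 563.7 -113.6   85.3] w 59.6 F [ 0.7 -0.3 -1.3] t 6.8 j [ 0.08  0.45 -0.29 -0.   -0.84  1.41]
```

arm_command(
  increments=[
    [[0,0,0],[-27,-38,0],0.6],
    [[0,0,0],[-54,-76,0],0.6],
    [[0,0,0],[-81,-114,0],0.6],
    [[0,-0.4,0],[-108,-152,0],0.6],
    [[0,-0.8,0],[-135,-190,0],0.6],
  ],
)

```text
clock: 7.3
position: [427.9, -305.0, 86.6]
ee_rot: [0.707, -0.029, -0.706, -0.029]
contact_force: [1.0, -0.9, -0.8]
gripper_width: 59.7
```

arm_command(
  increments=[
    [[0,0,0],[-19,-24,0],0.6],
    [[0,0,0],[-19,-24,-15],0.6],
    [[0,0,0],[-19,-24,-35],0.6],
    [[0,0,0],[-19,-24,-45],0.6],
    [[0,0,0],[-19,-24,-45],0.6],
  ],
)

```text
clock: 7.8
position: [408.2, -328.7, 41.0]
ee_rot: [-0.706, 0.029, 0.707, 0.029]
contact_force: [0.7, -0.1, -0.5]
gripper_width: 59.6
```

```bash
python3 -c "
from h import *
delta(tool([0,0,-1],jw(-95)),[409,-328,16])"
```

```text
turn [ 0.  -0.  -0.3] shift [  0.8   0.7 -25. ] pos [ 408.2 -328.7   41. ] w 59.6 F [ 0.7 -0.1 -0.5] t 7.8 j [-0.37  0.44 -0.47  0.   -0.66  1.86]
```

arm_command(
  increments=[
    [[0,0,0],[1,1,-12],0.6],
    [[0,0,0],[1,1,-24],0.6],
    [[0,0,0],[1,1,-25],0.6],
    [[0,0,0],[1,1,-25],0.6],
    [[0,0,0],[1,1,-25],0.2],
  ],
)

```text
clock: 8.3
position: [409.6, -327.8, 16.3]
ee_rot: [-0.706, 0.029, 0.707, 0.029]
contact_force: [0.4, -0.1, -0.0]
gripper_width: 68.1
```

arm_command(
  increments=[
    [[0,0,0],[0,0,0],0.18],
    [[0,0,0],[0,0,0],0.18],
    [[0,0,0],[0,0,15],0.18],
    [[0,0,0],[0,0,50],0.1],
    [[0,0,0],[0,0,90],0],
  ],
)

```text
clock: 8.8
position: [408.7, -327.4, 106.5]
ee_rot: [-0.705, 0.029, 0.708, 0.029]
contact_force: [0.8, 0.7, -0.6]
gripper_width: 85.3
```

arm_command(
  increments=[
    [[0,0,0],[10,40,20],0],
    [[0,0,0],[20,85,40],0],
    [[0,0,0],[25,130,60],0],
    [[0,0,0],[30,175,80],0],
    [[0,0,0],[35,220,100],0],
  ],
)

```text
clock: 9.3
position: [443.4, -105.8, 207.8]
ee_rot: [-0.706, 0.029, 0.707, 0.029]
contact_force: [0.9, -0.3, 1.1]
gripper_width: 85.7
```

```bash
python3 -c "
from h import *
delta(tool([0,0,-1],jw(-72)),[528,250,250])
p,c=cloud('top'); cv2.imwrite('pics/a4.png',p)
q,c2=cloud('scene')
cv2.imwrite('pics/a5.png',np.hstack([cv2.resize(p[170:350,260:500],(440,330)),cv2.resize(q[160:320,160:360],(360,330))]))
def r(m): return m.sum(),rect(c[m]),np.percentile(c[m][:,2],[5,50,95])
Z=c[...,2]
print(r((np.hypot(c[...,0]-412,c[...,1]+328)<48)&(Z>20)))
m=(abs(c[...,0]-624)<50)&(abs(c[...,1]+329)<60)&(Z>18);print(r(m))
"
```

```text
turn [-0.  -0.1 22.7] shift [ 84.6 355.8  42.2] pos [ 443.4 -105.8  207.8] w 85.7 F [ 0.9 -0.3  1.1] t 9.3 j [ 0.12  0.12 -0.42 -0.   -1.03  1.37]
(np.int64(591), (array([ 415. , -326.4]), array([60.2, 60.9]), 49.9), array([29.96089289, 35.55754542, 39.38518361]))
(np.int64(746), (array([ 628.6, -341.9]), array([76.9, 93.9]), 87.7), array([24.51569479, 30.33723185, 33.91693185]))
```

View pics/a5.png

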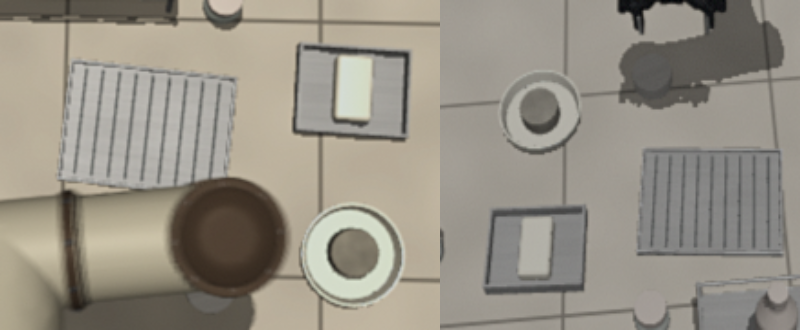

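Both are placed and flat: pumice centred in the dish at (352,253) and soap in the basket at (354,90). Tray is empty. Now the brush.

arm_command(
  increments=[
    [[0,0,5],[16,46,2],0],
    [[0,0,9],[32,92,4],0],
    [[0,0,14],[48,138,6],0],
    [[0,0,18],[64,184,8],0],
    [[0,0,22.7],[80,230,10],0],
  ],
)

```text
clock: 9.9
position: [526.4, 127.8, 220.3]
ee_rot: [0.7, 0.115, -0.696, 0.113]
contact_force: [0.9, -0.6, 1.1]
gripper_width: 85.2
```

Run:
```python
from h import *
t=np.radians(15);c,s=np.cos(np.radians(18)),np.sin(np.radians(18))
d=-np.array([np.sin(t)*c,np.sin(t)*s,np.cos(t)]);o=np.array([528,250,100.])
print(np.round(d,3),o+19*d)
delta(tool(d,jw(-72)),o-101*d)
z=np.load("pics/top0.npz");p,C=cloud("top",z['p'],z['d'])
P=C[215:295,180:222].reshape(-1,3);P=P[(P[:,2]>100)&(P[:,2]<178)]
q=P-o; u=-(q[:,0]*c+q[:,1]*s)*np.cos(.7)+q[:,2]*np.sin(.7)
v=-q[:,0]*s+q[:,1]*c; n=(q[:,0]*c+q[:,1]*s)*np.sin(.7)+q[:,2]*np.cos(.7)
for a in range(-10,115,8):
    k=(u>=a)&(u<a+8)&(n>0)
    if k.any(): print(a,k.sum(),np.round([v[k].min(),v[k].max(),np.median(n[k])],1))
z=np.load("pics/a4.png") if 0 else None
p,C=cloud('top'); m=(C[...,2]>1.5)&(C[...,2]<15)&(C[...,0]>440)&(C[...,0]<670)&(C[...,1]>-200)&(C[...,1]<75)
m=cv2.morphologyEx(m.astype(np.uint8),2,np.ones((3,3)))>0
print("tray",rect(C[m]))
```

```text
[-0.246 -0.08  -0.966] [523.32312075 248.48038982  81.6474093 ]
turn [-4.9 14.5 -0.6] shift [ 26.5 130.3 -22.7] pos [526.4 127.8 220.3] w 85.2 F [ 0.9 -0.6  1.1] t 9.9 j [ 0.54  0.25 -0.22 -0.   -1.1   1.36]
-10 17 [-6.3  9.7  7.6]
-2 20 [-7.9 10.5  6.5]
6 25 [-7.4 10.7  6.2]
14 18 [-7.4 11.1  6.6]
22 22 [-7.1  8.   7. ]
30 25 [-7.4 11.2  7. ]
38 39 [-16.7  18.2   6.7]
46 46 [-16.7  18.4   7.1]
54 43 [-16.6  18.2   7.1]
62 52 [-16.9  18.7   6.5]
70 46 [-16.2  19.1   6.5]
78 46 [-16.5  16.7   6.5]
86 44 [-16.8  16.6   6.9]
94 75 [-17.1  17.5   5.6]
102 7 [-14.8  14.    3.8]
tray (array([570.4, -62.9]), array([224.8, 167.9]), 83.5)
```

arm_command(
  increments=[
    [[-1.6,4.8,0],[8,45,0],0],
    [[-3.2,9.6,0],[16,90,0],0],
    [[-4.9,14.5,-0.6],[26,130,-10],0],
    [[-4.9,14.5,-0.6],[26.5,130.3,-22.7],0],
    [[-4.9,14.5,-0.6],[26.5,130.3,-22.7],0],
  ],
)

```text
clock: 10.45
position: [555.5, 263.4, 192.9]
ee_rot: [-0.6, -0.097, 0.784, -0.127]
contact_force: [-0.5, -0.4, -1.4]
gripper_width: 85.4
```

Run:
```python
from h import *
delta(tool([-0.246,-0.08,-0.966],jw(-72)),[523.3,248.5,81.6])
```

```text
turn [ 0.  -0.2 -0.4] shift [ -32.2  -14.9 -111.3] pos [555.5 263.4 192.9] w 85.4 F [-0.5 -0.4 -1.4] t 10.45 j [ 0.66  0.53  0.16 -0.09 -1.45  1.25]
```

arm_command(
  increments=[
    [[0,0,0],[-7,-7,-20],0],
    [[0,0,-0.4],[-15,-10,-50],0],
    [[0,0,-0.4],[-24,-12.5,-80],0],
    [[0,0,-0.4],[-32,-15,-111],0],
    [[0,0,-0.4],[-32,-15,-111],0],
  ],
)

```text
clock: 10.95
position: [520.1, 245.1, 80.0]
ee_rot: [-0.597, -0.093, 0.787, -0.124]
contact_force: [0.0, -0.6, 0.1]
gripper_width: 85.4
```

Run:
```python
from h import *
delta(tool([-0.246,-0.08,-0.966],jw(-72)),[523.3,248.5,81.6])
q,c2=cloud('scene');cv2.imwrite('pics/a6.png',cv2.resize(q[130:290,360:520],(600,600),interpolation=2))
```

```text
turn [ 0.3 -0.6  0.2] shift [3.2 3.4 1.6] pos [520.1 245.1  80. ] w 85.4 F [ 0.  -0.6  0.1] t 10.95 j [ 0.67  0.58 -0.07 -0.1  -1.18  1.26]
```

View pics/a6.png

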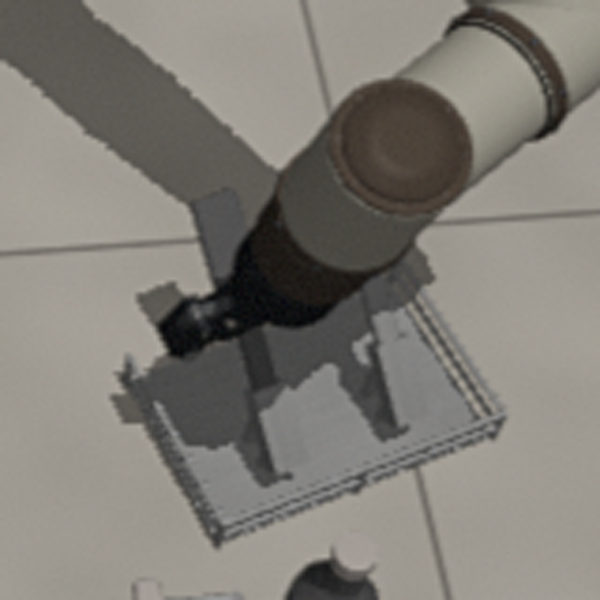

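The gripper straddles the brush handle between head (215,225) and sleeve (265,400). I correct by a few mm and close.

arm_command(
  increments=[
    [[0.3,-0.6,0],[2.5,4,1.6],0],
    [[0.3,-0.6,0],[2.5,4,1.6],0.4],
    [[0.3,-0.6,0],[2.5,4,1.6],0.7],
    [[0.3,-0.6,0],[2.5,4,1.6],1],
    [[0.3,-0.6,0],[2.5,4,1.6],1],
  ],
)

```text
clock: 11.5
position: [525.2, 250.5, 84.4]
ee_rot: [-0.604, -0.096, 0.782, -0.123]
contact_force: [-0.4, -0.5, 0.7]
gripper_width: 28.2
```

arm_command(
  increments=[
    [[0,0,0],[0,0,0],1],
    [[0,0,0],[0,0,0],1],
    [[0,0,0],[0,0,0],1],
    [[0,0,0],[0,0,0],1],
    [[0,0,0],[0,0,0],1],
  ],
)

```text
clock: 12.0
position: [525.3, 250.5, 84.5]
ee_rot: [-0.604, -0.096, 0.782, -0.123]
contact_force: [-0.5, -1.2, 2.6]
gripper_width: 16.9
```

Run:
```python
from h import *
delta(tool([-0.246,-0.08,-0.966],jw(-72)),[523.3,248.5,81.6])
q,c2=cloud('scene');cv2.imwrite('pics/a7.png',cv2.resize(q[130:290,360:520],(600,600),interpolation=2))
```

```text
turn [-0.2  0.4  0.1] shift [-2.  -2.  -2.9] pos [525.3 250.5  84.5] w 16.9 F [-0.5 -1.2  2.6] t 12.0 j [ 0.67  0.57 -0.06 -0.1  -1.18  1.26]
```

Gripped at 16.9 mm. Draw out gently along the sleeve axis.

arm_command(
  increments=[
    [[0,0,0],[-3,-1,2.6],1],
    [[0,0,0],[-7,-2.3,6.2],1],
    [[0,0,0],[-11,-3.6,9.7],1],
    [[0,0,0],[-14.6,-4.7,12.9],1],
    [[0,0,0],[-14.6,-4.7,12.9],1],
  ],
)

```text
clock: 12.55
position: [509.9, 245.6, 98.0]
ee_rot: [-0.604, -0.096, 0.782, -0.123]
contact_force: [0.7, 0.5, -0.4]
gripper_width: 16.9
```

Run:
```python
from h import *
o=np.array([525.3,250.5,84.5]);a=np.array([-.7275,-.236,.644])
s=readout.read_state();q=s["position"]-o;print(q@a,np.round(q-(q@a)*a,1),np.round(s["wrist_torque"],2))
delta(tool([-0.246,-0.08,-0.966],jw(-72)),o+a*85)
```

```text
21.064686797700297 [-0.1  0.1 -0. ] [ 0.21 -0.62 -0.06]
turn [-0.2  0.3  0.1] shift [-46.4 -15.2  41.2] pos [509.9 245.6  98. ] w 16.9 F [ 0.7  0.5 -0.4] t 12.55 j [ 0.68  0.54 -0.09 -0.1  -1.18  1.25]
```

arm_command(
  increments=[
    [[0,0,0],[-7,-2.3,6.2],1],
    [[0,0,0],[-16,-5.2,14.2],1],
    [[0,0,0],[-26,-8.4,23],1],
    [[0,0,0],[-37,-12,32.8],1],
    [[0,0,0],[-48,-15.6,42.5],1],
  ],
)

```text
clock: 13.05
position: [460.6, 229.5, 141.6]
ee_rot: [-0.604, -0.096, 0.782, -0.123]
contact_force: [1.1, 0.5, 0.1]
gripper_width: 17.2
```

arm_command(
  increments=[
    [[0,0,0],[-9,-3,8],1],
    [[0,0,0],[-18,-6,16],1],
    [[0,0,0],[-24,-9,35],1],
    [[0,0,0],[-24,-9,60],1],
    [[0,0,0],[-24,-9,80],1],
  ],
)

```text
clock: 13.55
position: [435.6, 220.0, 223.0]
ee_rot: [-0.604, -0.096, 0.782, -0.123]
contact_force: [0.0, 0.1, -1.2]
gripper_width: 17.0
```

Run:
```python
from h import *
t=np.radians(-25);c,s=np.cos(np.radians(18)),np.sin(np.radians(18))
d=-np.array([np.sin(t)*c,np.sin(t)*s,np.cos(t)])
o=np.array([568,-63,200])+68*np.array([c,s,0])+19*d; print(d,o)
delta(tool(d,jw(-72)),o)
q,c2=cloud('scene');cv2.imwrite('pics/a8.png',q[100:330,250:520])
```

```text
[ 0.40193385  0.13059623 -0.90630779] [640.30858629 -39.50551611 182.78015205]
turn [ 12.2 -37.7   0. ] shift [ 204.7 -259.5  -40.3] pos [435.6 220.  223. ] w 17.0 F [ 0.   0.1 -1.2] t 13.55 j [ 0.73  0.29 -0.14 -0.11 -1.38  1.18]
```

View pics/a8.png

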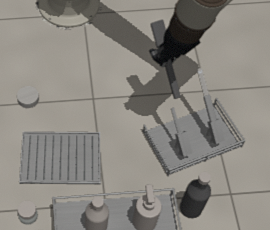

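The brush is out and the file remains in its sleeve. Since the rinse bottle top (about 210 mm) lies beyond the tray, I stay high while levelling and transferring.

arm_command(
  increments=[
    [[1.2,-3.8,0],[23,-29,2],1],
    [[2.4,-7.6,0],[46,-58,4],1],
    [[3.7,-11.4,0],[69,-87,6],1],
    [[4.9,-15.2,0],[92,-116,8],1],
    [[6.1,-19,0],[115,-145,10],1],
  ],
)

```text
clock: 14.1
position: [551.9, 74.4, 236.1]
ee_rot: [0.732, 0.117, -0.663, 0.105]
contact_force: [0.8, 0.5, -1.4]
gripper_width: 16.9
```

```bash
cat > g.py <<'E'
from h import *
t=np.radians(-25);c,s=np.cos(np.radians(18)),np.sin(np.radians(18))
d=-np.array([np.sin(t)*c,np.sin(t)*s,np.cos(t)])
o=np.array([564,-63,247])+68*np.array([c,s,0])+19*d
delta(tool(d,jw(-72)),o)
E
python3 g.py
```

```text
turn [  5.9 -18.3  -0. ] shift [  84.4 -113.9   -6.3] pos [551.9  74.4 236.1] w 16.9 F [ 0.8  0.5 -1.4] t 14.1 j [ 0.43  0.22 -0.23  0.01 -1.03  1.45]
```

arm_command(
  increments=[
    [[1.5,-4.6,0],[21,-28,-1],1],
    [[3,-9.2,0],[42,-57,-3],1],
    [[4.5,-13.8,0],[63,-86,-5],1],
    [[5.9,-18.3,0],[84,-114,-6],1],
    [[5.9,-18.3,0],[84,-114,-6],1],
  ],
)

```text
clock: 14.6
position: [634.6, -42.9, 228.2]
ee_rot: [0.832, 0.13, -0.532, 0.082]
contact_force: [-0.9, -0.1, -1.4]
gripper_width: 16.7
```

```bash
python3 g.py
python3 - <<'E'
from h import *
out=[]
p,C=cloud('top');q,S=cloud('scene')
cv2.imwrite('pics/a9.png',np.hstack([cv2.resize(p[150:350,230:490],(416,320)),cv2.resize(q[150:330,230:450],(384,314))[:320] if 0 else cv2.resize(q[150:330,230:450],(384,320))]))
for n,c in(('top',C),('scene',S)):
    m=(c[...,0]>515)&(c[...,0]<760)&(abs(c[...,1]+30)<90)&(c[...,2]>225)&(c[...,2]<275)
    P=c[m]; u=(P[:,:2]-[564,-63])@[.951,.309]; v=(P[:,:2]-[564,-63])@[-.309,.951]
    for a in range(-50,190,12):
        k=(u>=a)&(u<a+12)&(abs(v)<25)
        if k.sum()>3: print(n,a,k.sum(),np.round([v[k].min(),v[k].max(),np.median(P[k,2])],1))
E
```

```text
turn [-0.  -0.2  0.2] shift [1.7 3.4 1.6] pos [634.6 -42.9 228.2] w 16.7 F [-0.9 -0.1 -1.4] t 14.6 j [ 0.15  0.24 -0.25 -0.11 -0.66  1.8 ]
top 58 18 [-22.3  24.5 267.9]
top 70 89 [-23.6  20.6 249.1]
top 82 58 [-10.    7.6 249. ]
top 94 57 [-10.3   7.4 249. ]
top 106 56 [-10.3   7.4 248.7]
top 118 57 [-10.5   7.2 249. ]
top 130 58 [-10.4   7.2 248.7]
top 142 57 [-10.3   7.3 248.7]
top 154 56 [-10.4   7.2 248.5]
scene 10 8 [-18.3   9.7 249.1]
scene 22 25 [-18.5  13.7 249.9]
scene 34 25 [-21.8   9.4 250.3]
scene 46 39 [-21.9  11.7 251.7]
scene 58 104 [-24.2  23.7 260.4]
scene 70 131 [-22.5  21.8 249.9]
scene 82 42 [-15.6  12.3 248.6]
scene 94 42 [-10.3   6.2 248.7]
scene 106 33 [ -9.5   7.3 248.8]
scene 118 40 [-10.4   7.8 248.7]
scene 130 39 [-10.9   8.  248.2]
scene 142 40 [ -9.5   8.  249.3]
scene 154 40 [-10.3   6.7 248.2]
scene 166 24 [-11.2   6.  245.8]
```

View pics/a9.png

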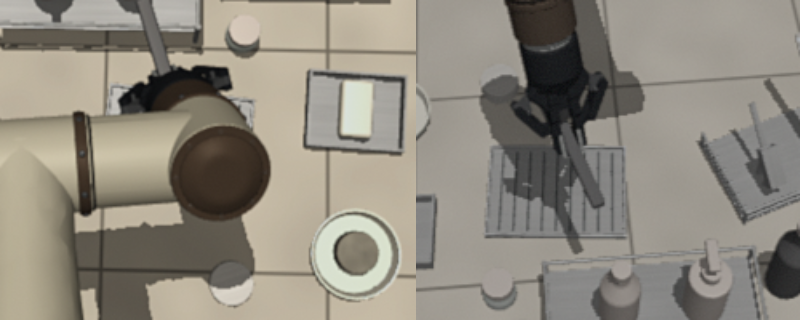

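The brush is level (handle top 249 mm at both ends, in both views), its butt about 170 mm beyond the tray centre so the head is centred over the tray. I make a small correction, settle, then hand in.

arm_command(
  increments=[
    [[0,0,0],[1,3,1],1],
    [[0,0,0],[1,3,1],1],
    [[0,0,0],[1,3,1],1],
    [[0,0,0],[1,3,1],1],
    [[0,0,0],[1,3,1],1],
  ],
)

```text
clock: 15.2
position: [635.7, -36.9, 230.3]
ee_rot: [0.832, 0.132, -0.532, 0.084]
contact_force: [-0.2, -0.6, -0.8]
gripper_width: 16.9
```

```bash
python3 g.py; python3 -c "
from h import *
print(np.abs(readout.read_state()['joint_vel']).max()); print(arm.job_done())"
```

```text
turn [ 0.  -0.2  0. ] shift [ 0.6 -2.6 -0.5] pos [635.7 -36.9 230.3] w 16.9 F [-0.2 -0.6 -0.8] t 15.2 j [ 0.16  0.23 -0.25 -0.1  -0.66  1.79]
0.005174751374714961
the job is handed in; nothing more can be done
None
```

The job is handed in at about 15 s of robot time, with the arm still holding the brush over the empty tray.

- **Soap and pumice:** I put the soap in the oblong basket, then the pumice in the round dish. A picture and the depth readings afterwards showed both flat on the bottom. Their tops were at about 30 mm and 35 mm, as expected. The soap's measured outline in the basket was too large, probably because it also took in basket walls; the picture showed it well inside.
- **Brush:** I drew it out along the sleeve axis with no noticeable force, and the file stayed in its sleeve. Both cameras showed the exposed handle level, its top at about 249 mm at both ends of the stretch I could see. The bristles face down and the underside is about 22 cm above the tray rim.
- **Head position:** The gripper hid the head in the last pictures. I worked out from the grip and the butt end that the head is within a few mm of the tray centre.
- **Hold:** The grip read 16.9 mm and the arm was still (fastest joint 0.005 rad/s) when I handed in. The last small correction overshot by about 3 mm sideways, which I left as harmless. I took no new picture after it.

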